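# Clear the fixture rail's slot and build up a pipe rest on it

### The job

Drive the lodged bolt stub out of the fixture rail's T-slot by pushing the green-handled scraper all the way to the slot's open end, so that the stub drops into the catch pan; leave the scraper there. Then build the pipe rest centred on the yellow-framed seat of the rail, from the bottom up: red foot plate, blue riser, copper disc, and last the aluminium V-block with its groove up and running along the slot. Leave the white-and-orange tin standing where it is.

Things in the scene. Friction and masses are not known exactly. Their poses are not given: they have to be found in the camera images.
- rail: Bare steel fixture rail fixed to the table, 240 x 80 x 48 mm, with a T-slot along its x axis (mouth 18 mm wide; undercut 30 mm wide, slot floor 20 mm above the table). The slot is closed at the -x end and open at the +x end (x = +120 mm), where a grey catch pan 85 mm long, 90 mm wide, walls 26 mm high, adjoins. Origin: centre of the rail's underside (pan not counted), on the table; x along the slot towards the open end, z up.
- seat: Yellow painted frame on the rail's top face, 66 x 76 mm, interrupted by the slot: the place for the stack. Origin: its centre, over the slot's middle line, at the height of the rail's top (48 mm above the table); axes parallel to the rail's. It lies up to 20 mm either way along the slot from the rail's centre.
- scraper (a joint): Travel of the scraper along the rail's +x, in m: 0 at the closed end, 0.205 at the stop at the open end (handle centre then 10 mm short of the rail's end). It starts between 0 and 0.02, is captive in the slot and slides with about 3 N of friction.
- scraper_grip (a point): Point to grip or push on the scraper's green upright handle, 82 mm above the table. The handle is 16 mm thick along the slot, 36 mm wide across it, and stands from 50 to 100 mm above the table; the point is on its middle line. The blade below reaches 20 mm ahead of it inside the slot.
- stub: Brass-coloured T-bolt stub lodged in the slot at the seat: square head 26 x 26 x 11 mm held in the undercut, shank 13 mm in diameter standing up through the mouth, 36 mm tall in all, so it stands 8 mm proud of the rail. It cannot be lifted out, only driven out of the open end. Origin: centre of the head's underside.
- foot: Red foot plate, 60 x 60 x 20 mm, about 0.5 kg, lying flat. Origin: centre of its underside; x and y along its sides.
- riser: Blue upright square tube, 50 x 50 mm, 45 mm tall, 6 mm walls, open at the top, about 0.35 kg. Origin: centre of its underside; x and y along its sides.
- disc: Copper disc, 48 mm in diameter, 14 mm thick, about 0.22 kg, lying flat. Origin: centre of its underside.
- vblock: Aluminium V-block, 50 mm long (its x, along the groove) x 44 mm wide (its y) x 34 mm tall, about 0.2 kg, standing groove up. Origin: centre of its underside.
- tin: White tin with an orange band, 60 mm in diameter, 70 mm tall, a bystander among the parts that must stay where it stands. Origin: centre of its underside.
There are look-alikes about, which are no part of the job. Several things have the shape of the foot; the one meant has the colours described above. There is more than one size of the disc; the one meant has the size given above.

How it is judged:
On the way, in this order (a step that is already met when the one before it is completed fails the run):
1. scraper at the open end, stub driven out into the catch pan (value of joint scraper above 0.185 m and x of stub in the frame of rail between 0.135 and 0.21 m and y of stub in the frame of rail between -0.045 and 0.045 m and z of stub in the frame of rail below 0.045 m), for 0.2 s.
2. red foot plate flat on the seat (horizontal distance between foot and seat below 0.012 m and z of foot in the frame of seat between -0.005 and 0.005 m and angle between foot's own z axis and vertical below 0.1 rad), for 0.2 s.
3. blue riser on the foot plate (all of step 2 and horizontal distance between riser and foot below 0.012 m and z of riser in the frame of foot between 0.015 and 0.025 m and angle between riser's own z axis and vertical below 0.1 rad), for 0.2 s.
4. copper disc on the riser (all of step 3 and horizontal distance between disc and riser below 0.012 m and z of disc in the frame of riser between 0.04 and 0.05 m and angle between disc's own z axis and vertical below 0.1 rad), for 0.2 s.
5. V-block on the disc, groove along the slot (all of step 4 and horizontal distance between vblock and disc below 0.012 m and z of vblock in the frame of disc between 0.009 and 0.019 m and angle between vblock's own z axis and vertical below 0.1 rad and angle between the x axis of vblock and the x axis of rail, either way round below 0.26 rad), for 0.2 s.
At the end, for the whole second after the job is handed in: Scraper within 20 mm of its stop, stub in the catch pan; foot plate flat on the rail within 12 mm of the seat centre; riser, disc and V-block upright on it in that order, each within 12 mm of the centre of the one below, groove within 15 degrees of the slot; all released and at rest (all of step 1 and all of step 5 and linear speed of each of foot, riser, disc, vblock, stub below 0.02 m/s and contact force between each of foot, riser, disc, vblock and the fingers below 0.1 N); the robot touches nothing.
It fails at once if the tin is shifted by more than 25 mm or tipped over (distance of tin from where it was at the start of the episode above 0.025 m or angle between tin's own z axis and vertical above 0.5 rad).
It also fails if it takes over 128 s, if anything falls off the work surface, if the arm or the gripper's body presses on something with over 40 N, if the wrist force passes 120 N, or if a joint passes its speed limit or range.

### The arm

A 7-joint arm with a two-finger parallel gripper is mounted at the origin on the work surface. World frame = base frame: x ahead of the robot, y to its left, z up, the work surface at z = 0. Lengths are in m, angles in rad, forces in N, time in s.
With the tool pointing down it reaches from about 0.425 to 0.95 m from the base axis. Payload 4.7 kg.
Tool frame: the origin (TCP) lies at the very end of the fingers, on their centre line; the grasp point (between the pads) lies 19 mm behind it; z points along the fingers, y is the line along which they close (so a half turn about z gives the same grasp; the last joint's range is limited). The gripper opens to 85 mm and grips with 20 to 120 N. Pads are 22 mm wide; open, the fingers measure 114 mm over their backs; the gripper's body (76 mm by 85 mm) begins 54 mm behind the grasp point. The pads swing forward as they close: fully open they stand 13 mm farther back than shut.
Start: joints at [1.094, 0.469, -0.049, 1.532, 0.024, 1.141, -0.082], TCP at [0.292, -0.608, 0.203] pointing down, gripper open.
Joint ranges: [-2.59, 2.59], [-0.33, 1.99], [-1.39, 1.29], [0.1, 2.45], [-1.04, 4.18], [0.21, 1.99], [-2.66, 2.66]. Speed limits (rad/s): [2.57, 2.57, 3.14, 3.14, 3.14, 3.14, 3.14].

### API

Orientations are given as a 3x3 rotation matrix whose columns are the frame's x, y, z axes.
In Python, from plant import ctrl gives the robot as it stands.
- The arm moves only by the tool servo_tool, never from a script. Its argument "moves" is text: rows parted by semicolons, each of 4 numbers parted by spaces: the shift along the tool's x, y, z in cm, then the turn about the tool's z in degrees. A call has 1 to 12 rows; each row is the pose to reach, as a shift and turn from the pose commanded when the call began, along the tool's axes at that moment; what a row does not reach only later rows make up. A row lasts 1/10 s, in which the tool goes at most 50 mm and 8.59 degrees, less where a joint would pass 70% of its speed; a pose out of reach is approached as far as the arm can. A call with a gripper value outside its range is refused whole. "grip" is the closure, from -1 (fully open) to 1 (shut), so that 0 is half open, set as the call begins (left out, the last holds). The fingers move at their own pace and stop on an object; "grip_force" is the grip in N (left out, the last holds). Time passes only in rows, so rows that repeat a pose let the fingers close. It gives the time, the measured TCP pose, the force, the opening and the grip force at its end, in the units of the state.
- ctrl.state(): the state, without advancing time (a new reading comes with each control period).
- ctrl.capture(name): name is "side" or "top"; returns a dict with "color" (420x560x3 uint8, red, green, blue), "fx", "fy", "cx", "cy" (pixels), "extrinsics" (4x4, takes a point from camera to world coordinates). Camera axes: x right, y down, z forward; pixel columns grow to the right and rows downward; lengths in m; the calibration is good to about 2 mm. A picture is of the moment at which its call begins. There is no depth.
- ctrl.sign_off(): hands the job in; it is judged then, once.
The state is a dict: "time": time; "joints": joint angles; "joint_velocities": joint speeds; "effort": joint torques, N m; "tool_pos": TCP position; "ee_rot": TCP orientation; "contact_force": force on the tool from outside, world axes, zero at the start; "wrist_torque": the same for the moment, N m; "finger_gap": finger opening in m; "grasp_force": force on a finger pad.
Only numpy, scipy, OpenCV 4.12 (cv2) and the standard library are available. Lean on these libraries where they do the work, as an engineer would, in place of code of your own. Each camera call takes 0.05 s, during which the arm holds its last target. There are 200 camera calls.

## Working session

There is one attempt and no reset: what is moved stays moved. The work goes in short steps, Python scripts to look and compute and a tool call to move; the robot and the scene stay as the last step left them, time stands still between calls to the robot, and variables do not carry over. Pictures are saved under pics/ and viewed, at most 14 in all, crops included, and the job is handed in when it is done.

Besides the shell and the picture viewer there is one more tool, called after "Request:" as a command line: name --argument value ..., lists and objects as JSON in quotes. servo_tool: Moves the arm, as the interface text tells. Its arguments: {"type":"object","properties":{"moves":{"type":"string"},"grip":{"type":"number"},"grip_force":{"type":"number"}},"required":["moves"]}

```bash
mkdir -p pics; cat > h.py <<'E'
import numpy as np, cv2
from plant import ctrl
def cap(n,f=None):
    c=ctrl.capture(n)
    if f: cv2.imwrite('pics/'+f+'.png',c['color'][:,:,::-1])
    return c
def ray(c,u,v):
    E=np.array(c['extrinsics']); d=E[:3,:3]@np.array([(u-c['cx'])/c['fx'],(v-c['cy'])/c['fy'],1]); return E[:3,3],d
def onz(c,u,v,z):
    o,d=ray(c,u,v); return o+d*(z-o[2])/d[2]
def proj(c,p):
    E=np.array(c['extrinsics']); q=E[:3,:3].T@(np.asarray(p)-E[:3,3]); return np.array([c['fx']*q[0]/q[2]+c['cx'],c['fy']*q[1]/q[2]+c['cy']])
E
python3 - <<'E'
from h import *
np.set_printoptions(precision=3,suppress=True)
for n in('top','side'):
    c=cap(n,n+'0'); print(c['fx'],c['fy'],c['cx'],c['cy']);print(np.array(c['extrinsics']))
    np.save(n+'0.npy',c,allow_pickle=True)
s=ctrl.state();print(s)
E
```

```text
427.17565601014206 427.17565601014206 279.8686215781488 215.5405433394767
[[ 0.019 -0.992  0.121  0.408]
 [-1.    -0.02  -0.006 -0.098]
 [ 0.008 -0.121 -0.993  0.936]
 [ 0.     0.     0.     1.   ]]
401.04924847810383 401.04924847810383 280.12966794596053 211.6834125161399
[[-0.943 -0.268  0.196  0.366]
 [-0.331  0.734 -0.593  0.389]
 [ 0.015 -0.624 -0.781  0.7  ]
 [ 0.     0.     0.     1.   ]]
{'time': 0.1, 'joints': array([ 1.094,  0.469, -0.049,  1.534,  0.024,  1.141, -0.082]), 'joint_velocities': array([ 0.001, -0.002, -0.001, -0.003, -0.001,  0.003,  0.001]), 'effort': array([  0.001, -51.151,  -0.047, -23.839,   0.011,   0.004,  -0.   ]), 'tool_pos': array([ 0.292, -0.608,  0.202]), 'ee_rot': array([[ 0.901,  0.433, -0.001],
       [ 0.433, -0.901,  0.002],
       [-0.   , -0.002, -1.   ]]), 'contact_force': array([-0.316, -0.42 , -0.465]), 'wrist_torque': array([-0.   ,  0.016,  0.034]), 'grasp_force': 0.0, 'finger_gap': 0.08533887650438819}
```

View pics/top0.png

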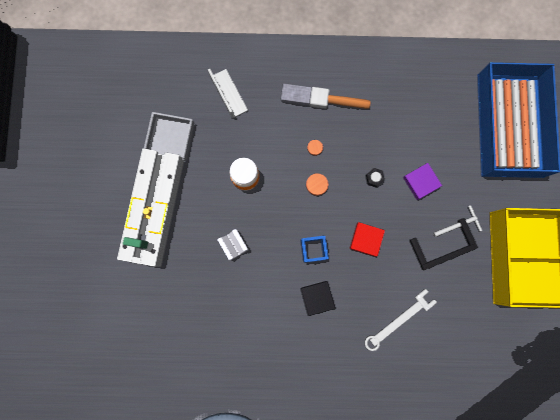

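View pics/side0.png

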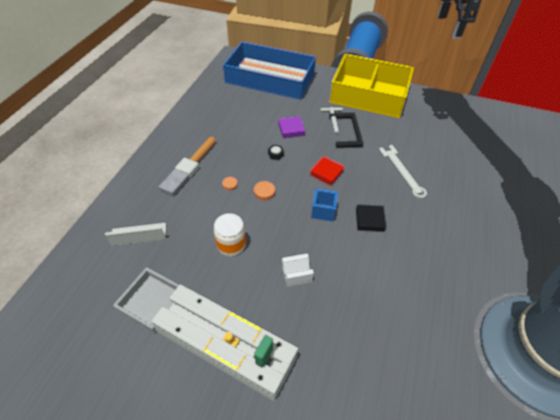

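The top view shows the rail at left: handle (135,243), seat and stub (148,212), pan (170,133). The parts are the tin (245,173), V-block (232,245), riser (315,250), red foot (367,240), big disc (317,184) and small disc (315,147). The side view agrees.

```bash
cat >> h.py <<'E'
BOX={'foot':(340,210,395,270,.020),'riser':(295,230,335,270,.045),'disc':(300,168,335,200,.014),'disc2':(305,136,328,157,.014),'vblock':(212,225,252,265,.034),'handle':(115,230,160,256,.100),'seat':(115,190,180,240,.048),'rail':(110,140,190,270,.048)}
def mask(hsv,k):
    H,S,V=[hsv[:,:,i].astype(int) for i in range(3)]
    return {'foot':((H<8)|(H>172))&(S>150),'riser':(H>95)&(H<125)&(S>130),'disc':(H<18)&(S>120),'disc2':(H<18)&(S>120),
     'vblock':(S<40)&(V>120),'handle':(H>60)&(H<95)&(S>90),'seat':(H>20)&(H<35)&(S>110),'rail':(V>150)}[k]
def meas(c,k,box=None):
    x0,y0,x1,y1,z=box or BOX[k]
    m=mask(cv2.cvtColor(c['color'],cv2.COLOR_RGB2HSV),k).astype(np.uint8)
    n=np.zeros_like(m); n[y0:y1,x0:x1]=m[y0:y1,x0:x1]
    vs,us=np.nonzero(n)
    P=np.array([onz(c,u,v,z)[:2] for u,v in zip(us,vs)],np.float32)
    r=cv2.minAreaRect(P*1000)
    return r,P
E
python3 - <<'E'
from h import *
c=np.load('top0.npy',allow_pickle=True).item()
for k in BOX:
    r,P=meas(c,k); print(k,len(P),np.round(r[0],1),np.round(r[1],1),round(r[2],1))
big=cv2.resize(c['color'][100:275,105:345,::-1],None,fx=3.3,fy=3.3,interpolation=cv2.INTER_CUBIC); cv2.imwrite('pics/crop0.png',big)
E
```

```text
foot 809 [ 472.8 -291.5] [61.  61.2] 74.1
riser 335 [ 449.4 -175.9] [50.8 52.4] 8.4
disc 377 [ 591.3 -182.2] [47.  46.2] 0.7
disc2 187 [ 675.8 -177. ] [31.9 33.4] 1.2
vblock 544 [456.3  -3.5] [52.3 47.3] 32.4
handle 176 [451.8 179.1] [46.3 15.2] 79.9
seat 222 [512.  177.3] [77.3 66.4] 80.6
rail 4043 [547.7 167.6] [ 90.1 275. ] 79.6
```

View pics/crop0.png

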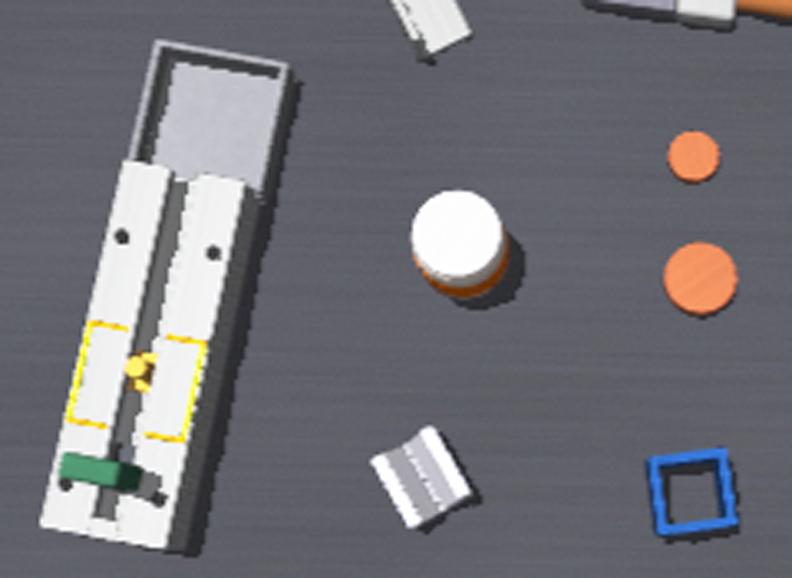

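```bash
cat >> h.py <<'E'
def rel(*targets):
    s=ctrl.state(); R=np.array(s['ee_rot']); y0=np.degrees(np.arctan2(R[1,0],R[0,0]))
    print('t',round(s['time'],1),'pos',np.round(s['tool_pos'],4),'yaw',round(y0,1),'gap',round(s['finger_gap'],4),'F',np.round(s['contact_force'],1))
    for p in targets:
        d=R.T@(np.array(p[:3])-s['tool_pos'])*100
        print(p,'->',np.round(d,2),'turn',round(-(p[3]-y0),1))
E
python3 - <<'E'
from h import *
c=np.load('top0.npy',allow_pickle=True).item()
V=c['color'].min(2)
# rail left/right top edges by row
for side in('L','R'):
    pts=[]
    for v in range(165,250,3):
        row=np.nonzero(V[v,105:200]>165)[0]+105
        if len(row): pts.append(onz(c,(row[0]-.5) if side=='L' else row[-1]+.5,v,.048)[:2])
    pts=np.array(pts,np.float32)
    l=cv2.fitLine(pts,cv2.DIST_HUBER,0,.001,.001).ravel(); print(side,np.degrees(np.arctan(l[1]/l[0])), l[3]+(.512-l[2])*l[1]/l[0])
for u,v in((117,259),(156.5,266.7),(143,148.5),(180,156)): print(onz(c,u,v,.048))
r,P=meas(c,'handle'); print(cv2.boxPoints(r))
rel((.5,-.3,.22,-9.6),(.42,.191,.16,-9.6))
E
```

```text
L -9.397949 0.21718131
R -9.73928 0.13643171
[0.41958901 0.23129464 0.048     ]
[0.40540829 0.14915908 0.048     ]
[0.65464921 0.19142586 0.048     ]
[0.63998687 0.11199705 0.048     ]
[[440.27292 157.63896]
 [455.225   154.97502]
 [463.3422  200.53517]
 [448.3901  203.19911]]
t 0.1 pos [ 0.292  -0.6079  0.2022] yaw 25.7 gap 0.0853 F [-0.3 -0.4 -0.5]
(0.5, -0.3, 0.22, -9.6) -> [ 32.08 -18.75  -1.75] turn 35.3
(0.42, 0.191, 0.16, -9.6) -> [ 46.13 -66.46   4.33] turn 35.3
```

Request:
servo_tool --moves "32 -18.8 -2 35.3;32 -18.8 -2 35.3;32 -18.8 -2 35.3;32 -18.8 -2 35.3;32 -18.8 -2 35.3;32 -18.8 -2 35.3;32 -18.8 -2 35.3;32 -18.8 -2 35.3;46 -66.5 4.3 35.3;46 -66.5 4.3 35.3;46 -66.5 4.3 35.3;46 -66.5 4.3 35.3" --grip 1

```text
time: 1.3
tool_pos: [0.4664, -0.1027, 0.1975]
ee_rot: [[0.986, -0.168, -0.0], [-0.168, -0.986, -0.0], [-0.0, 0.0, -1.0]]
contact_force: [0.7, 1.0, 0.1]
finger_gap: -0.0001
grasp_force: 0.0
```

Request:
servo_tool --moves "0 0 0 0;0 0 0 0"

```text
time: 1.5
tool_pos: [0.467, -0.1036, 0.1979]
ee_rot: [[0.986, -0.164, -0.0], [-0.164, -0.986, -0.0], [-0.0, 0.0, -1.0]]
contact_force: [-0.3, -0.1, 0.5]
finger_gap: -0.0001
grasp_force: 0.0
```

```bash
python3 - <<'E'
from h import *
rel((.419,.192,.16,-9.6),(.419,.192,.068,-9.6))
E
```

```text
t 1.5 pos [ 0.467  -0.1036  0.1979] yaw -9.5 gap -0.0001 F [-0.3 -0.1  0.5]
(0.419, 0.192, 0.16, -9.6) -> [ -9.59 -28.37   3.78] turn 0.1
(0.419, 0.192, 0.068, -9.6) -> [ -9.59 -28.37  12.98] turn 0.1
```

Request:
servo_tool --moves "-9.6 -28.4 3.8 0.1;-9.6 -28.4 3.8 0.1;-9.6 -28.4 3.8 0.1;-9.6 -28.4 3.8 0.1;-9.6 -28.4 3.8 0.1;-9.6 -28.4 3.8 0.1;-9.6 -28.4 3.8 0.1;-9.6 -28.4 3.8 0.1;-9.6 -28.4 3.8 0.1;-9.6 -28.4 3.8 0.1"

```text
time: 2.5
tool_pos: [0.4212, 0.1892, 0.16]
ee_rot: [[0.985, -0.173, 0.0], [-0.173, -0.985, -0.001], [0.0, 0.001, -1.0]]
contact_force: [-0.2, 0.1, 0.3]
finger_gap: -0.0001
grasp_force: 0.0
```

```bash
python3 - <<'E'
from h import *
rel((.419,.192,.068,-9.6))
c=cap('side'); cv2.imwrite('pics/s1.png',cv2.resize(c['color'][200:420,100:380,::-1],None,fx=2.5,fy=2.5))
E
```

```text
t 2.5 pos [0.4212 0.1892 0.16  ] yaw -10.0 gap -0.0001 F [-0.2  0.1  0.3]
(0.419, 0.192, 0.068, -9.6) -> [-0.27 -0.24  9.19] turn -0.4
```

View pics/s1.png

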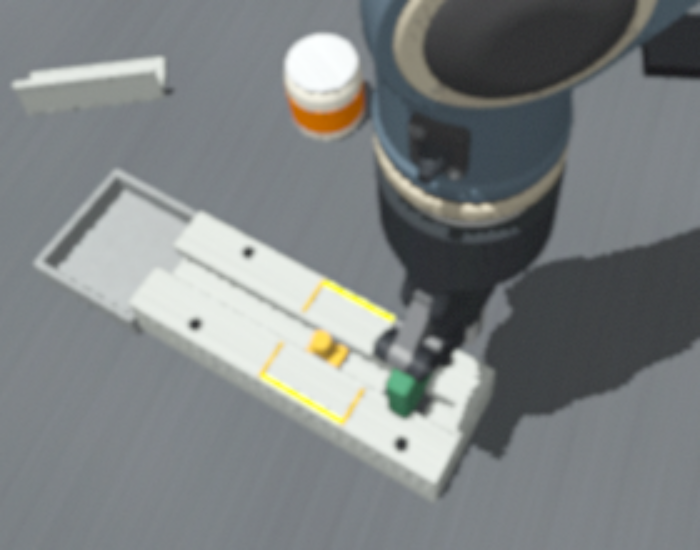

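The side view shows the closed fingers hanging above and behind the handle (405,390), and the slot is clear up to the stub (322,348). Next I go down.

Request:
servo_tool --moves "-0.3 -0.2 3 0;-0.3 -0.2 6 0;-0.3 -0.2 9 0;-0.3 -0.2 9 0;-0.3 -0.2 9 0"

```text
time: 3.05
tool_pos: [0.418, 0.1933, 0.0703]
ee_rot: [[0.985, -0.171, -0.0], [-0.171, -0.985, -0.0], [-0.0, 0.0, -1.0]]
contact_force: [0.1, 0.2, 0.6]
finger_gap: 0.0001
grasp_force: 0.0
```

Request:
servo_tool --moves "1 0 0 0;2 0 0 0;3 0 0 0;3.5 0 0 0;4 0 0 0;5 0 0 0;6 0 0 0;6 0 0 0"

```text
time: 3.85
tool_pos: [0.4801, 0.1841, 0.0717]
ee_rot: [[0.985, -0.171, 0.005], [-0.171, -0.985, 0.002], [0.004, -0.002, -1.0]]
contact_force: [1.4, -0.4, 4.9]
finger_gap: -0.0001
grasp_force: 2.4
```

```bash
python3 - <<'E'
from h import *
e=np.array([.986,-.1668]);p=np.array([.647,.1517])-e*.010
print('handle end',p)
rel((*(p-e*.019),.07,-9.6))
c=cap('side'); cv2.imwrite('pics/s2.png',cv2.resize(c['color'][200:420,100:380,::-1],None,fx=2.5,fy=2.5))
E
```

```text
handle end [0.63714  0.153368]
t 3.9 pos [0.4801 0.1841 0.0717] yaw -9.8 gap -0.0001 F [ 1.4 -0.4  4.9]
(np.float64(0.618406), np.float64(0.15653720000000002), 0.07, -9.6) -> [14.09  0.35  0.23] turn -0.2
```

View pics/s2.png

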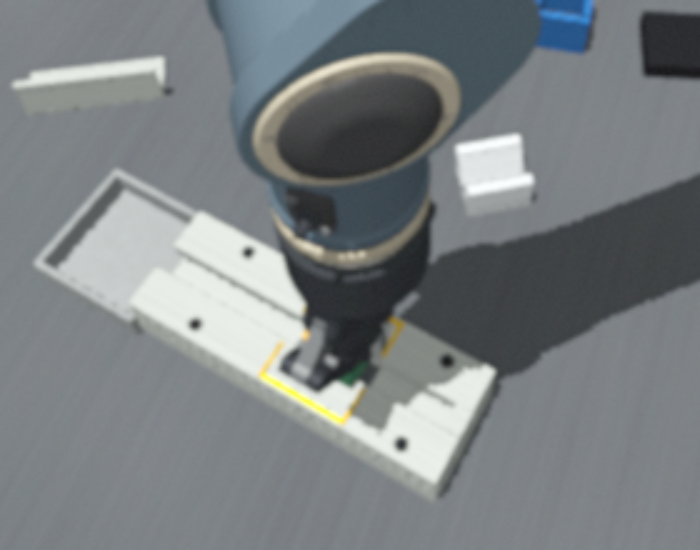

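```bash
python3 - <<'E'
from h import *
c=np.load('side0.npy',allow_pickle=True).item()
cr=lambda p:np.round((proj(c,p)-[100,200])*2.5)
print('tcp',cr((.480,.184,.0717)),'h0',cr((.453,.1865,.1)),cr((.453,.1865,.05)),'h1 if ahead',cr((.499,.179,.1)),cr((.499,.179,.05)))
t=cap('top'); cv2.imwrite('pics/t2.png',cv2.resize(t['color'][100:275,105:345,::-1],None,fx=3.2,fy=3.2))
r,P=meas(t,'handle',(110,150,190,262,.1));print(r)
E
```

```text
tcp [372. 363.] h0 [410. 365.] [411. 393.] h1 if ahead [344. 329.] [350. 358.]
((496.0065612792969, 171.2218780517578), (34.06119155883789, 6.780858516693115), 81.67683410644531)
```

View pics/t2.png

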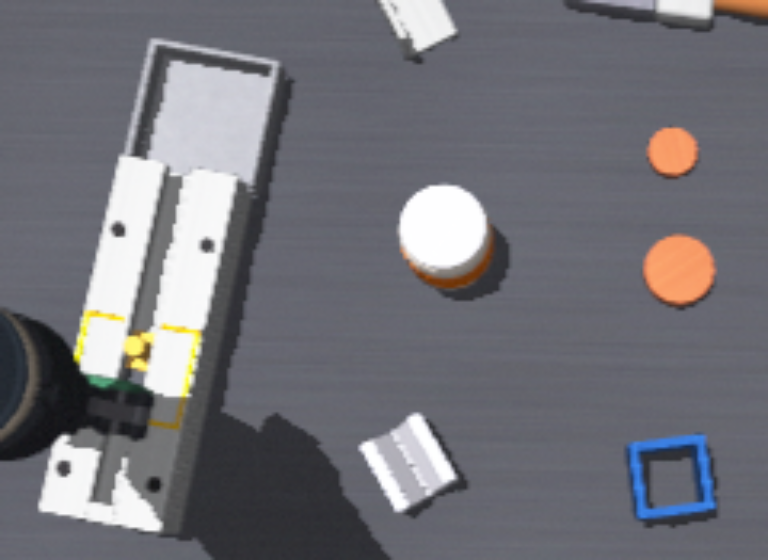

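The top view shows the green handle ahead of the fingers at (115,385), with the stub still in front at (138,345). The push is working, so I continue.

Request:
servo_tool --moves "2 0.05 0.1 0;4 0.1 0.1 0;6 0.15 0.1 0;8 0.2 0.1 0;10 0.25 0.1 0;12 0.3 0.2 0;13 0.35 0.2 0;13.6 0.35 0.2 0;13.9 0.35 0.2 0;14.1 0.35 0.2 0;14.1 0.35 0.2 0"

```text
time: 5.05
tool_pos: [0.6177, 0.1611, 0.0716]
ee_rot: [[0.986, -0.167, 0.007], [-0.167, -0.986, 0.006], [0.006, -0.008, -1.0]]
contact_force: [-1.3, 6.0, 11.7]
finger_gap: 0.0002
grasp_force: 5.5
```

```bash
python3 - <<'E'
from h import *
rel((.618,.1565,.07,-9.6))
t=cap('top'); cv2.imwrite('pics/t3.png',cv2.resize(t['color'][100:275,105:265,::-1],None,fx=3.2,fy=3.2))
E
```

```text
t 5.0 pos [0.6177 0.1611 0.0716] yaw -9.6 gap 0.0002 F [-1.3  6.  11.7]
(0.618, 0.1565, 0.07, -9.6) -> [0.1  0.45 0.16] turn -0.0
```

View pics/t3.png

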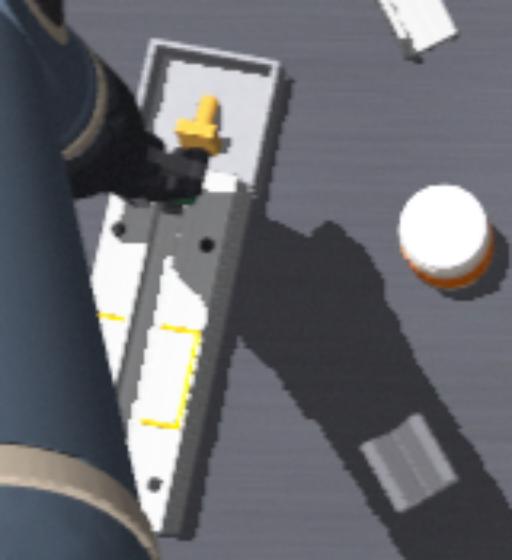

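The stub lies in the pan at (200,130). Green shows at (180,203), and I need to check that it is where the handle should be.

```bash
python3 - <<'E'
from h import *
t=cap('top')
for z in(.05,.1):
    r,P=meas(t,'handle',(110,130,190,262,z));print(z,len(P),r[0],r[1],P.min(0),P.max(0))
print(proj(t,(.637,.1534,.1)),proj(t,(.618,.161,.072)))
E
```

```text
0.05 9 (624.5916748046875, 146.80844116210938) (2.1663765907287598, 8.452695846557617) [0.6234194  0.14260632] [0.62576526 0.15105706]
0.1 9 (612.3783569335938, 133.02230834960938) (2.044191360473633, 7.975870132446289) [0.61127234 0.12905726] [0.6134858  0.13703129]
[153.45241751 150.28461058] [153.127288   162.87046078]
```

Request:
servo_tool --moves "-1 0 0 0;-2 0 0 0;-3 0 -3 0;-3 0 -7 0;-3 0 -11 0;-3 0 -11 0;-8 10 -11 0;-8 20 -11 0;-8 20 -11 0"

```text
time: 6.05
tool_pos: [0.5198, 0.0256, 0.1769]
ee_rot: [[0.986, -0.168, -0.002], [-0.168, -0.986, -0.001], [-0.002, 0.001, -1.0]]
contact_force: [0.3, -0.6, 0.1]
finger_gap: 0.0001
grasp_force: 0.0
```

```bash
python3 - <<'E'
from h import *
t=cap('top'); cv2.imwrite('pics/t4.png',cv2.resize(t['color'][100:275,105:265,::-1],None,fx=3.2,fy=3.2))
r,P=meas(t,'handle',(110,130,190,262,.1));print(r,cv2.boxPoints(r))
rel()
E
```

```text
Traceback (most recent call last):
  File "h.py", line 24, in meas
    r=cv2.minAreaRect(P*1000)
cv2.error: OpenCV(4.12.0) /io/opencv/modules/imgproc/src/convhull.cpp:143: error: (-215:Assertion failed) total >= 0 && (depth == CV_32F || depth == CV_32S) in function 'convexHull'
```

View pics/t4.png

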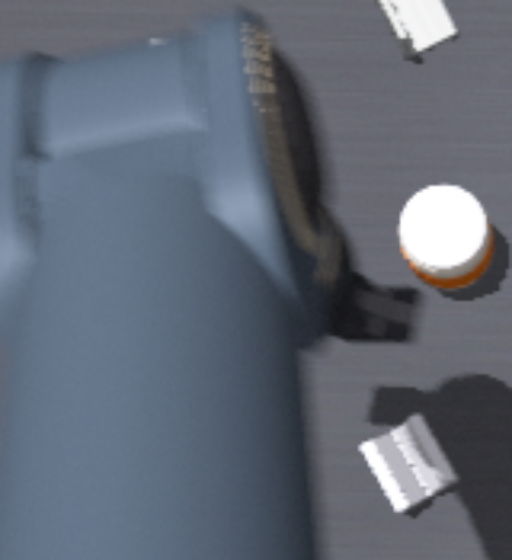

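```bash
python3 - <<'E'
from h import *
rel((.4728,-.2915,.15,-15.9))
E
```

```text
t 6.1 pos [0.5167 0.0149 0.1763] yaw -10.4 gap -0.0001 F [-4.5 -6.6 -1.6]
(0.4728, -0.2915, 0.15, -15.9) -> [ 1.22 30.9   2.9 ] turn 5.5
```

Request:
servo_tool --moves "1.3 30.5 2.9 5.5;1.3 30.5 2.9 5.5;1.3 30.5 2.9 5.5;1.3 30.5 2.9 5.5;1.3 30.5 2.9 5.5;1.3 30.5 2.9 5.5;1.3 30.5 2.9 5.5;1.3 30.5 2.9 5.5;1.3 30.5 2.9 5.5;1.3 30.5 2.9 5.5;1.3 30.5 2.9 5.5" --grip -1

```text
time: 7.2
tool_pos: [0.4838, -0.2738, 0.1491]
ee_rot: [[0.966, -0.26, 0.0], [-0.26, -0.966, 0.0], [0.0, -0.0, -1.0]]
contact_force: [0.5, 0.9, 0.3]
finger_gap: 0.0854
grasp_force: 0.0
```

```bash
python3 - <<'E'
from h import *
rel((.4728,-.2915,.15,-15.9),(.4728,-.2915,.002,-15.9))
t=cap('top','t5')
r,P=meas(t,'handle',(110,130,190,262,.1));print(r,cv2.boxPoints(r))
r,P=meas(t,'seat');print(r)
E
```

```text
t 7.2 pos [ 0.4838 -0.2738  0.1491] yaw -15.1 gap 0.0854 F [0.5 0.9 0.3]
(0.4728, -0.2915, 0.15, -15.9) -> [-0.6   1.99 -0.09] turn 0.8
(0.4728, -0.2915, 0.002, -15.9) -> [-0.6   2.   14.71] turn 0.8
((623.2330932617188, 150.8092498779297), (46.08000183105469, 22.763595581054688), 80.71208953857422) [[608.2819  129.90828]
 [630.74713 126.23433]
 [638.18427 171.71022]
 [615.71906 175.38417]]
((512.0328369140625, 177.3405303955078), (77.29951477050781, 66.37606811523438), 80.61515045166016)
```

View pics/t5.png

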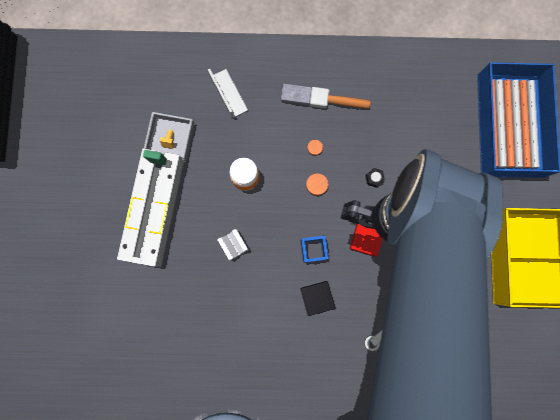

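The top view confirms the handle short of the end at (153,156) and the stub in the pan (167,139). The handle is about 10 mm before its stop, so I will push it home for margin.

```bash
python3 - <<'E'
from h import *
rel((.583,.164,.17,-9.6))
E
```

```text
t 7.2 pos [ 0.4837 -0.2742  0.1491] yaw -15.1 gap 0.0856 F [-0.  -0.2  0.1]
(0.583, 0.164, 0.17, -9.6) -> [ -1.82 -44.89  -2.08] turn -5.5
```

Request:
servo_tool --moves "-1.8 -44.9 -2.1 -5.5;-1.8 -44.9 -2.1 -5.5;-1.8 -44.9 -2.1 -5.5;-1.8 -44.9 -2.1 -5.5;-1.8 -44.9 -2.1 -5.5;-1.8 -44.9 -2.1 -5.5;-1.8 -44.9 -2.1 -5.5;-1.8 -44.9 -2.1 -5.5;-1.8 -44.9 -2.1 -5.5;-1.8 -44.9 -2.1 -5.5;-1.8 -44.9 -2.1 -5.5;-1.8 -44.9 -2.1 -5.5" --grip 1

```text
time: 8.45
tool_pos: [0.5836, 0.161, 0.1697]
ee_rot: [[0.985, -0.17, -0.0], [-0.17, -0.985, -0.001], [-0.0, 0.001, -1.0]]
contact_force: [0.9, -0.3, 0.0]
finger_gap: 0.0001
grasp_force: 0.0
```

Request:
servo_tool --moves "0 0 0 0;0 0 0 0"

```text
time: 8.65
tool_pos: [0.584, 0.1606, 0.17]
ee_rot: [[0.985, -0.172, 0.0], [-0.172, -0.985, -0.001], [0.0, 0.001, -1.0]]
contact_force: [-1.0, -0.2, 0.6]
finger_gap: 0.0001
grasp_force: 0.0
```

```bash
python3 - <<'E'
from h import *
rel((.585,.1637,.17,-9.6),(.585,.1637,.07,-9.6))
E
```

```text
t 8.7 pos [0.584  0.1606 0.17  ] yaw -9.9 gap 0.0001 F [-1.  -0.2  0.6]
(0.585, 0.1637, 0.17, -9.6) -> [ 0.05 -0.33 -0.  ] turn -0.3
(0.585, 0.1637, 0.07, -9.6) -> [ 0.05 -0.33 10.  ] turn -0.3
```

Request:
servo_tool --moves "0 -0.3 5 -0.3;0 -0.3 10 -0.3;0 -0.3 10 -0.3;0 -0.3 10 -0.3;1.5 -0.3 10 -0.3;2.5 -0.3 10 -0.3;3.2 -0.3 10 -0.3;3.6 -0.3 10 -0.3;4 -0.3 10 -0.3;4.3 -0.3 10 -0.3;4.5 -0.3 10 -0.3;4.5 -0.3 10 -0.3"

```text
time: 9.85
tool_pos: [0.6291, 0.1578, 0.0719]
ee_rot: [[0.986, -0.164, 0.001], [-0.164, -0.986, -0.0], [0.001, -0.0, -1.0]]
contact_force: [-2.5, -0.6, 6.9]
finger_gap: 0.0
grasp_force: 3.3
```

Request:
servo_tool --moves "0.2 0.1 0 0;0.4 0.1 0 0;0.6 0.1 0 0;0.6 0.1 0 0"

```text
time: 10.25
tool_pos: [0.6335, 0.1572, 0.0719]
ee_rot: [[0.987, -0.163, -0.001], [-0.163, -0.987, 0.001], [-0.002, -0.001, -1.0]]
contact_force: [-4.2, 0.0, 8.3]
finger_gap: 0.0003
grasp_force: 4.0
```

Request:
servo_tool --moves "-1 0 0 0;-2.5 0 0 0;-3 0 -3 0;-3 0 -7 0;-3 0 -11 0;-3 1 -11 0;-5 15 -9 3;-8 44 -8 6;-8 44 -8 6;-8 44 -8 6;-8 44 -8 6;-8 44 -8 6"

```text
time: 11.45
tool_pos: [0.5183, -0.1382, 0.1577]
ee_rot: [[0.964, -0.266, -0.0], [-0.266, -0.964, -0.0], [-0.0, 0.0, -1.0]]
contact_force: [1.1, -1.2, 0.8]
finger_gap: 0.0002
grasp_force: 0.0
```

Request:
servo_tool --moves "0 0 0 0;0 0 0 0" --grip -1

```text
time: 11.65
tool_pos: [0.5189, -0.1377, 0.1576]
ee_rot: [[0.963, -0.27, -0.001], [-0.27, -0.963, 0.0], [-0.001, 0.0, -1.0]]
contact_force: [-0.5, 1.9, -0.2]
finger_gap: 0.0281
grasp_force: 0.0
```

```bash
python3 - <<'E'
from h import *
rel((.4728,-.2915,.12,-15.9),(.4728,-.2915,.002,-15.9))
E
```

```text
t 11.7 pos [ 0.5189 -0.1377  0.1576] yaw -15.6 gap 0.0281 F [-0.5  1.9 -0.2]
(0.4728, -0.2915, 0.12, -15.9) -> [-0.29 16.05  3.76] turn 0.3
(0.4728, -0.2915, 0.002, -15.9) -> [-0.28 16.05 15.56] turn 0.3
```

Request:
servo_tool --moves "-0.3 16.05 3.8 0.3;-0.3 16.05 3.8 0.3;-0.3 16.05 3.8 0.3;-0.3 16.05 3.8 0.3;-0.3 16.05 3.8 0.3;-0.3 16.05 3.8 0.3;-0.3 16.05 3.8 0.3;-0.3 16.05 3.8 0.3"

```text
time: 12.45
tool_pos: [0.4757, -0.2882, 0.1205]
ee_rot: [[0.964, -0.268, 0.001], [-0.268, -0.964, 0.0], [0.001, -0.001, -1.0]]
contact_force: [0.2, 0.1, -0.2]
finger_gap: 0.0855
grasp_force: 0.0
```

```bash
python3 - <<'E'
from h import *
rel((.4728,-.2915,.12,-15.9),(.4728,-.2915,.002,-15.9))
t=cap('top')
r,P=meas(t,'handle',(110,130,190,262,.1));print(r[0],cv2.boxPoints(r))
E
```

```text
t 12.4 pos [ 0.4757 -0.2882  0.1205] yaw -15.5 gap 0.0855 F [ 0.2  0.1 -0.2]
(0.4728, -0.2915, 0.12, -15.9) -> [-0.19  0.4   0.05] turn 0.4
(0.4728, -0.2915, 0.002, -15.9) -> [-0.2   0.4  11.85] turn 0.4
(633.8284912109375, 149.34060668945312) [[618.2545   128.59433 ]
 [641.0912   124.436584]
 [649.40247  170.08688 ]
 [626.5658   174.24463 ]]
```

Request:
servo_tool --moves "0 0 4 0.2;0 0 8 0.2;0 0 8 0.2;0 0 8 0.2"

```text
time: 12.9
tool_pos: [0.4748, -0.2898, 0.0403]
ee_rot: [[0.962, -0.274, -0.0], [-0.274, -0.962, 0.0], [-0.0, -0.0, -1.0]]
contact_force: [0.4, -1.0, 0.6]
finger_gap: 0.0854
grasp_force: 0.0
```

```bash
python3 - <<'E'
from h import *
rel((.4728,-.2915,.003,-15.9))
E
```

```text
t 12.9 pos [ 0.4748 -0.2898  0.0403] yaw -15.9 gap 0.0854 F [ 0.4 -1.   0.6]
(0.4728, -0.2915, 0.003, -15.9) -> [-0.14  0.22  3.73] turn 0.0
```

Request:
servo_tool --moves "-0.1 0.2 2 0;-0.1 0.2 3.7 0;-0.1 0.2 3.7 0;-0.1 0.2 3.7 0"

```text
time: 13.3
tool_pos: [0.4744, -0.2926, 0.0049]
ee_rot: [[0.962, -0.274, 0.003], [-0.274, -0.962, -0.001], [0.003, 0.001, -1.0]]
contact_force: [0.4, 0.9, 0.6]
finger_gap: 0.0852
grasp_force: 0.0
```

Request:
servo_tool --moves "0 0 0 0;0 0 0 0;0 0 0 0;0 0 0 0;0 0 0 0" --grip 1 --grip_force 50

```text
time: 13.8
tool_pos: [0.4729, -0.2921, 0.0032]
ee_rot: [[0.962, -0.275, 0.0], [-0.275, -0.962, -0.0], [0.0, 0.0, -1.0]]
contact_force: [0.5, 0.7, -0.7]
finger_gap: 0.0124
grasp_force: 0.0
```

Request:
servo_tool --moves "0 0 -1 0;0 0 -3 0;0 0 -6 0;0 0 -10 0;0 0 -14 0;0 0 -14 0"

```text
time: 14.4
tool_pos: [0.4767, -0.2939, 0.1496]
ee_rot: [[0.961, -0.275, 0.011], [-0.275, -0.962, -0.006], [0.012, 0.003, -1.0]]
contact_force: [0.5, 0.3, 0.7]
finger_gap: -0.0
grasp_force: 0.0
```

```bash
python3 - <<'E'
from h import *
rel((.512,.1773,.14,-9.6))
t=cap('top'); r,P=meas(t,'foot',(320,150,430,290,.15)); print(r)
cs=cap('side'); cv2.imwrite('pics/s6.png',cs['color'][40:240,180:460,::-1].repeat(2,0).repeat(2,1))
E
```

```text
t 14.4 pos [ 0.4767 -0.2939  0.1496] yaw -15.9 gap -0.0 F [0.5 0.3 0.7]
(0.512, 0.1773, 0.14, -9.6) -> [ -9.56 -46.28   0.71] turn -6.3
((463.8299255371094, -264.2633972167969), (52.78564453125, 52.84176254272461), 74.0726089477539)
```

View pics/s6.png

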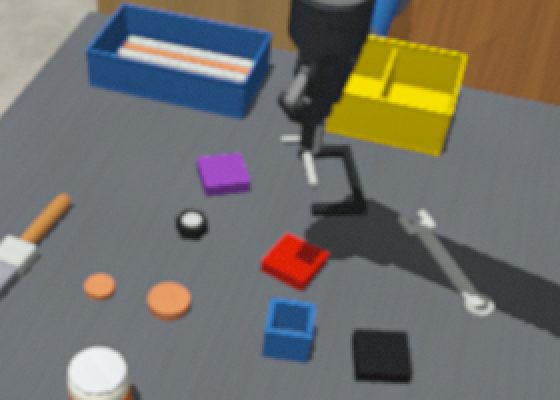

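The fingers closed empty above the foot, which has not moved (295,260). I will check where the tips really are.

```bash
python3 - <<'E'
from h import *
rel()
cs=cap('side');p=ctrl.state()['tool_pos']
f=lambda q:np.round((proj(cs,q)-[180,40])*2)
for dz in(0,.01,.02,.03): print(dz,f(p+[0,0,dz]))
print(f((.4728,-.2915,.02)))
cv2.imwrite('pics/s7.png',cv2.resize(cs['color'][70:190,270:430,::-1],None,fx=4,fy=4,interpolation=cv2.INTER_CUBIC)); print((proj(cs,p)-[270,70])*4)
E
```

```text
t 14.5 pos [ 0.4734 -0.2923  0.1446] yaw -15.9 gap -0.0001 F [-0.5 -0.3 -0.2]
0 [309. 175.]
0.01 [310. 167.]
0.02 [311. 160.]
0.03 [312. 152.]
[296. 257.]
[257.43306732 229.80426841]
```

View pics/s7.png

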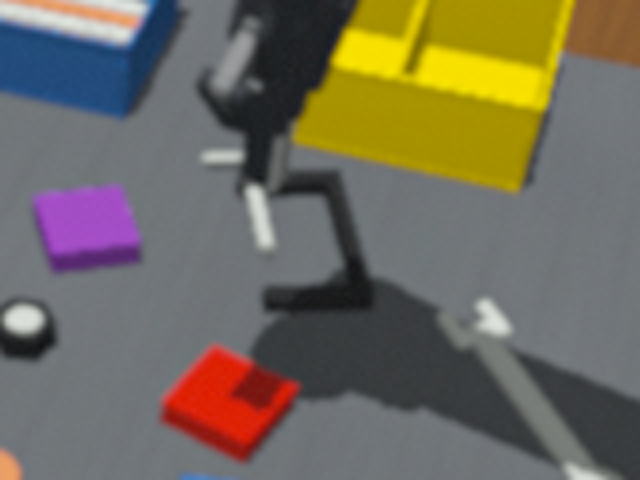

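The fingertips sit at (262,188), while the reported TCP projects to (257,230). The real tips look about 2.5 cm higher than reported, which fits the missed grasp. I will touch the foot gently to measure the offset.

Request:
servo_tool --moves "0 0 4 0;0 0 9 0;0 0 12.5 0;0 0 13.5 0;0 0 14 0;0 0 14 0;0 0 14.3 0;0 0 14.3 0" --grip_force 60

```text
time: 15.35
tool_pos: [0.4738, -0.2926, 0.0012]
ee_rot: [[0.962, -0.275, 0.002], [-0.275, -0.962, -0.001], [0.002, 0.001, -1.0]]
contact_force: [-0.9, 0.2, 0.1]
finger_gap: 0.0001
grasp_force: 0.0
```

Request:
servo_tool --moves "0 0 0.3 0;0 0 0.3 0"

```text
time: 15.55
tool_pos: [0.473, -0.2922, -0.0026]
ee_rot: [[0.962, -0.275, 0.001], [-0.275, -0.962, -0.0], [0.001, 0.0, -1.0]]
contact_force: [0.6, -0.3, -0.2]
finger_gap: 0.0002
grasp_force: 0.0
```

Request:
servo_tool --moves "0 0 0.3 0;0 0 0.3 0"

```text
time: 15.75
tool_pos: [0.4727, -0.2919, -0.0062]
ee_rot: [[0.962, -0.275, -0.0], [-0.275, -0.962, 0.0], [-0.0, -0.0, -1.0]]
contact_force: [0.7, 0.2, 0.4]
finger_gap: -0.0001
grasp_force: 0.0
```

Request:
servo_tool --moves "0 0 0.2 0;0 0 0.2 0"

```text
time: 15.95
tool_pos: [0.473, -0.2921, -0.0081]
ee_rot: [[0.962, -0.275, 0.0], [-0.275, -0.962, -0.0], [0.0, 0.0, -1.0]]
contact_force: [-0.4, 0.0, 0.5]
finger_gap: -0.0
grasp_force: 0.0
```

```bash
python3 - <<'E'
from h import *
cs=cap('side');p=ctrl.state()['tool_pos']
cv2.imwrite('pics/s8.png',cv2.resize(cs['color'][110:230,270:430,::-1],None,fx=4,fy=4,interpolation=cv2.INTER_CUBIC))
for dz in(0,.02,.04): print((proj(cs,p+[0,0,dz])-[270,110])*4)
E
```

```text
[226.84873313 264.97919527]
[230.3774802  241.86909444]
[234.02272853 217.99601575]
```

View pics/s8.png

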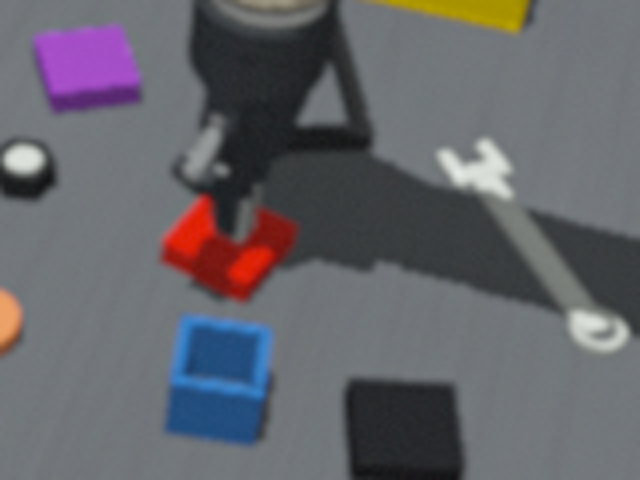

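The tips are at (240,238), just above the foot's top. That puts them roughly 27 mm above the reported TCP. I will finish the touch.

Request:
servo_tool --moves "0 0 0.2 0;0 0 0.2 0"

```text
time: 16.2
tool_pos: [0.4729, -0.2921, -0.0081]
ee_rot: [[0.961, -0.275, -0.0], [-0.275, -0.961, -0.0], [-0.0, 0.0, -1.0]]
contact_force: [-4.4, 1.6, 15.2]
finger_gap: 0.0001
grasp_force: 7.9
```

Request:
servo_tool --moves "0 0 0.2 0;0 0 0.2 0"

```text
time: 16.4
tool_pos: [0.4729, -0.2921, -0.0083]
ee_rot: [[0.961, -0.275, -0.001], [-0.275, -0.961, -0.001], [-0.0, 0.001, -1.0]]
contact_force: [-8.3, 4.7, 30.9]
finger_gap: -0.0002
grasp_force: 15.6
```

Request:
servo_tool --moves "0 0 0.2 0;0 0 0.2 0"

```text
time: 16.6
tool_pos: [0.473, -0.2922, -0.0083]
ee_rot: [[0.961, -0.275, -0.001], [-0.275, -0.961, -0.001], [-0.001, 0.001, -1.0]]
contact_force: [-13.2, 6.5, 46.5]
finger_gap: 0.0
grasp_force: 23.3
```

The touch gives contact at reported z = -0.0082, so the true tip is reported z + 28 mm. I raise, open, and grasp at the corrected height.

Request:
servo_tool --moves "0 0 -3 0;0 0 -6 0;0 0 -6 0;0 0 -6 0;0 0 -6 0;0 0 -6 0;0 0 -6 0;0 0 -6 0;0 0 -6 0" --grip -1

```text
time: 17.5
tool_pos: [0.4728, -0.292, 0.0456]
ee_rot: [[0.962, -0.275, -0.0], [-0.275, -0.962, 0.0], [-0.001, -0.0, -1.0]]
contact_force: [0.3, -0.7, -0.3]
finger_gap: 0.0854
grasp_force: 0.0
```

```bash
python3 - <<'E'
from h import *
rel((.4728,-.2915,-.026,-15.9))
t=cap('top'); r,P=meas(t,'foot'); print(r,len(P))
E
```

```text
t 17.5 pos [ 0.4728 -0.292   0.0456] yaw -15.9 gap 0.0854 F [ 0.3 -0.7 -0.3]
(0.4728, -0.2915, -0.026, -15.9) -> [-0.   -0.04  7.16] turn -0.0
((467.1283874511719, -289.7181396484375), (61.88648986816406, 49.3544921875), 73.9840087890625) 394
```

Request:
servo_tool --moves "0 0 3 0;0 0 5.5 0;0 0 6.5 0;0 0 7.1 0;0 0 7.1 0;0 0 7.1 0"

```text
time: 18.15
tool_pos: [0.4736, -0.2924, -0.0242]
ee_rot: [[0.962, -0.275, 0.001], [-0.275, -0.962, -0.001], [0.002, 0.0, -1.0]]
contact_force: [0.4, -0.4, 0.4]
finger_gap: 0.0851
grasp_force: 0.0
```

Request:
servo_tool --moves "0 0 0 0;0 0 0 0;0 0 0 0;0 0 0 0;0 0 0 0" --grip 1

```text
time: 18.65
tool_pos: [0.4737, -0.2924, -0.0237]
ee_rot: [[0.962, -0.275, 0.002], [-0.275, -0.962, -0.001], [0.002, 0.0, -1.0]]
contact_force: [-0.6, 0.9, 5.8]
finger_gap: 0.0581
grasp_force: 65.2
```

Request:
servo_tool --moves "0 0 -2 0;0 0 -5 0;0 0 -10 0;0 0 -14 0;0 0 -14 0"

```text
time: 19.15
tool_pos: [0.4765, -0.294, 0.1208]
ee_rot: [[0.961, -0.275, 0.01], [-0.275, -0.961, -0.006], [0.012, 0.003, -1.0]]
contact_force: [1.3, 0.5, -3.6]
finger_gap: 0.0581
grasp_force: 67.3
```

```bash
python3 - <<'E'
from h import *
rel((.512,.1773,.12,-9.6))
E
```

```text
t 19.1 pos [ 0.4765 -0.294   0.1208] yaw -16.0 gap 0.0581 F [ 1.3  0.5 -3.6]
(0.512, 0.1773, 0.12, -9.6) -> [ -9.54 -46.29  -0.16] turn -6.4
```

Request:
servo_tool --moves "-2 -4 0 -1;-4 -9 0 -3;-6 -14 0 -6.4;-7 -19 0 -6.4;-8 -24 0 -6.4;-8 -29 0 -6.4;-9 -34 0 -6.4;-9.5 -39 0 -6.4;-9.5 -43 0 -6.4;-9.5 -46.3 0 -6.4;-9.5 -46.3 0 -6.4;-9.5 -46.3 0 -6.4"

```text
time: 20.35
tool_pos: [0.5072, 0.1793, 0.1134]
ee_rot: [[0.986, -0.164, -0.003], [-0.164, -0.986, -0.001], [-0.003, 0.002, -1.0]]
contact_force: [-0.7, -0.5, -4.6]
finger_gap: 0.0579
grasp_force: 67.3
```

Request:
servo_tool --moves "0 0 0 0;0 0 0 0;0 0 0 0"

```text
time: 20.65
tool_pos: [0.5086, 0.1778, 0.1149]
ee_rot: [[0.986, -0.168, -0.0], [-0.168, -0.986, -0.001], [-0.0, 0.001, -1.0]]
contact_force: [-0.1, -0.1, -3.4]
finger_gap: 0.0583
grasp_force: 67.3
```

```bash
cat > chk.py <<'E'
from h import *
# colour blob: centre by rect at given top height, in top and side views
def blob(k,z,wins):
    for n,w in wins.items():
        c=cap(n); m=mask(cv2.cvtColor(c['color'],cv2.COLOR_RGB2HSV),k).astype(np.uint8)
        x0,y0,x1,y1=w; q=np.zeros_like(m); q[y0:y1,x0:x1]=m[y0:y1,x0:x1]
        cnt=cv2.findContours(q,cv2.RETR_EXTERNAL,cv2.CHAIN_APPROX_NONE)[0]
        cs=[x for x in cnt if cv2.contourArea(x)>25]
        for x in cs:
            P=np.array([onz(c,u,v,z)[:2] for u,v in x[:,0]],np.float32)*1000
            r=cv2.minAreaRect(P); print(n,'px',x[:,0].min(0),x[:,0].max(0),'ctr',np.round(r[0],1),np.round(r[1],1),round(r[2],1),'x',P[:,0].min(),P[:,0].max(),'y',P[:,1].min(),P[:,1].max())
E
python3 - <<'E'
from chk import *
rel((.512,.1773,.12,-9.6))
z=ctrl.state()['tool_pos'][2]+.0237+.02
blob('foot',z,{'top':(60,100,230,300),'side':(120,200,330,400)})
E
```

```text
t 20.6 pos [0.5086 0.1778 0.1149] yaw -9.7 gap 0.0583 F [-0.1 -0.1 -3.4]
(0.512, 0.1773, 0.12, -9.6) -> [ 0.34 -0.01 -0.51] turn -0.1
top px [109 217] [144 228] ctr [488.  177.1] [62.7 19.7] 81.2 x 475.03534 495.20663 y 145.62538 209.31752
top px [126 193] [149 203] ctr [529.1 161. ] [44.4 12.7] 79.8 x 521.2141 539.23785 y 138.81404 181.77022
side px [221 294] [256 342] ctr [498.6 180.9] [62.9 43.6] 79.1 x 473.2934 515.66125 y 147.40794 215.35327
```

Request:
servo_tool --moves "0.2 0 3 0;0.3 -0.05 6 0;0.3 -0.05 8 0;0.3 -0.05 8.4 0;0.3 -0.05 8.4 0;0.3 -0.05 8.4 0"

```text
time: 21.35
tool_pos: [0.5128, 0.1797, 0.0322]
ee_rot: [[0.986, -0.166, 0.002], [-0.166, -0.986, 0.001], [0.002, -0.001, -1.0]]
contact_force: [-0.7, 0.1, -3.5]
finger_gap: 0.0581
grasp_force: 67.3
```

```bash
python3 - <<'E'
from chk import *
rel((.512,.178,.0243,-9.6))
z=ctrl.state()['tool_pos'][2]+.0237+.02
blob('foot',z,{'top':(60,100,230,300),'side':(120,200,330,400)})
E
```

```text
t 21.4 pos [0.5128 0.1797 0.0322] yaw -9.5 gap 0.0581 F [-0.7  0.1 -3.5]
(0.512, 0.178, 0.0243, -9.6) -> [-0.05  0.18  0.79] turn 0.1
top px [126 220] [156 230] ctr [491.8 177.3] [58.  19.8] 80.5 x 478.63574 498.90033 y 147.29744 207.34511
top px [141 199] [160 207] ctr [533.1 161.6] [40.2 11.8] 77.1 x 525.54254 541.5398 y 141.1955 180.28224
side px [224 320] [254 361] ctr [500.6 182.5] [62.2 36.5] 81.0 x 479.53064 517.09686 y 150.33928 214.71703
```

Request:
servo_tool --moves "0 0 0.5 0;0 0 0.7 0;0 0 0.8 0;0 0 0.8 0"

```text
time: 21.85
tool_pos: [0.5119, 0.1792, 0.0243]
ee_rot: [[0.986, -0.166, 0.001], [-0.166, -0.986, -0.001], [0.001, 0.001, -1.0]]
contact_force: [-3.3, -1.6, 7.3]
finger_gap: 0.0576
grasp_force: 68.6
```

Request:
servo_tool --moves "0 0 0.2 0;0 0 0.2 0"

```text
time: 22.05
tool_pos: [0.512, 0.1792, 0.0243]
ee_rot: [[0.986, -0.166, 0.001], [-0.166, -0.986, -0.002], [0.001, 0.002, -1.0]]
contact_force: [-7.7, -5.0, 22.1]
finger_gap: 0.0582
grasp_force: 70.3
```

Request:
servo_tool --moves "0 0 -0.3 0;0 0 -0.3 0;0 0 -0.3 0;0 0 -0.3 0;0 0 -4 0;0 0 -8 0;0 0 -11 0;0 0 -11 0" --grip -1

```text
time: 22.85
tool_pos: [0.5147, 0.1807, 0.1352]
ee_rot: [[0.986, -0.166, 0.008], [-0.166, -0.986, 0.003], [0.008, -0.004, -1.0]]
contact_force: [0.5, 0.2, -0.2]
finger_gap: 0.0853
grasp_force: 0.0
```

```bash
python3 - <<'E'
from chk import *
rel((.4494,-.1759,.12,8.4))
E
```

```text
t 22.9 pos [0.5147 0.1807 0.1352] yaw -9.6 gap 0.0853 F [ 0.5  0.2 -0.2]
(0.4494, -0.1759, 0.12, 8.4) -> [-0.53 36.26  1.36] turn -18.0
```

Request:
servo_tool --moves "-0.4 36.3 0 -18;-0.4 36.3 0 -18;-0.4 36.3 0 -18;-0.4 36.3 0 -18;-0.4 36.3 0 -18;-0.4 36.3 0 -18;-0.4 36.3 0 -18;-0.4 36.3 0 -18;-0.4 36.3 0 -18;-0.4 36.3 0 -18;-0.4 36.3 0 -18;-0.4 36.3 0 -18"

```text
time: 24.05
tool_pos: [0.448, -0.1764, 0.1308]
ee_rot: [[0.989, 0.15, -0.0], [0.15, -0.989, 0.001], [-0.0, -0.001, -1.0]]
contact_force: [0.3, -0.3, 0.2]
finger_gap: 0.0853
grasp_force: 0.0
```

```bash
python3 - <<'E'
from chk import *
rel((.4494,-.1759,.05,8.4))
blob('foot',.068,{'top':(60,100,230,300),'side':(120,200,330,400)})
blob('handle',.1,{'top':(110,130,190,262)})
t=cap('top');print(meas(t,'riser')[0], len(meas(t,'riser')[1]))
E
```

```text
t 24.1 pos [ 0.448  -0.1764  0.1308] yaw 8.6 gap 0.0853 F [ 0.3 -0.3  0.2]
(0.4494, -0.1759, 0.05, 8.4) -> [ 0.15 -0.02  8.08] turn 0.2
top px [126 198] [160 231] ctr [511.2 176.5] [63.6 59.7] 80.5 x 477.36487 544.41174 y 142.71803 210.77934
side px [207 315] [255 362] ctr [511.6 181. ] [59.2 60.1] 80.7 x 478.81927 544.0873 y 147.65683 214.29988
top px [145 145] [166 159] ctr [633.8 149.3] [46.4 23.2] 79.7 x 619.49115 647.73254 y 127.592224 170.80605
((426.17578125, -154.79818725585938), (6.215133190155029, 4.156811714172363), 0.7018495798110962) 10
```

Request:
servo_tool --moves "0.1 0 5 0.2;0.1 0 10 0.2;0.1 0 13 0.2;0.1 0 14.5 0.2;0.1 0 14.5 0.2;0.1 0 14.5 0.2"

```text
time: 24.85
tool_pos: [0.4491, -0.1778, -0.0137]
ee_rot: [[0.99, 0.144, 0.0], [0.144, -0.99, -0.0], [0.0, 0.0, -1.0]]
contact_force: [0.4, -0.1, -0.1]
finger_gap: 0.0855
grasp_force: 0.0
```

Request:
servo_tool --moves "0 0 0 0;0 0 0 0;0 0 0 0;0 0 0 0;0 0 0 0" --grip 1

```text
time: 25.35
tool_pos: [0.4495, -0.178, -0.0127]
ee_rot: [[0.99, 0.144, 0.002], [0.144, -0.99, -0.001], [0.002, 0.001, -1.0]]
contact_force: [-1.3, 2.4, 6.1]
finger_gap: 0.0493
grasp_force: 62.8
```

Request:
servo_tool --moves "0 0 -2 0;0 0 -5 0;0 0 -10 0;0 0 -15 0;0 0 -17 0;0 0 -17 0;0 0 -17 0"

```text
time: 26.05
tool_pos: [0.4474, -0.1778, 0.1552]
ee_rot: [[0.99, 0.143, -0.001], [0.143, -0.99, 0.0], [-0.001, -0.0, -1.0]]
contact_force: [-0.3, -0.2, -4.6]
finger_gap: 0.0489
grasp_force: 64.0
```

```bash
python3 - <<'E'
from chk import *
rel((.511,.1785,.155,-9.6))
E
```

```text
t 26.1 pos [ 0.4474 -0.1778  0.1552] yaw 8.2 gap 0.0489 F [-0.3 -0.2 -4.6]
(0.511, 0.1785, 0.155, -9.6) -> [ 1.140e+01 -3.435e+01  1.000e-02] turn 17.8
```

Request:
servo_tool --moves "1 -4 0 3;3 -9 0 10;5 -14 0 17.8;6 -19 0 17.8;8 -24 0 17.8;10 -29 0 17.8;11.4 -32 0 17.8;11.5 -34.4 0 17.8;11.5 -34.4 0 17.8;11.5 -34.4 0 17.8;11.5 -34.4 0 17.8"

```text
time: 27.15
tool_pos: [0.512, 0.177, 0.154]
ee_rot: [[0.986, -0.167, -0.004], [-0.167, -0.986, -0.002], [-0.003, 0.003, -1.0]]
contact_force: [0.2, -1.0, -3.5]
finger_gap: 0.0489
grasp_force: 64.1
```

```bash
python3 - <<'E'
from chk import *
rel((.512,.179,.0553,-9.6))
z=ctrl.state()['tool_pos'][2]+.0127+.045
blob('riser',z,{'top':(60,60,230,300),'side':(120,100,330,400)})
E
```

```text
t 27.1 pos [0.512 0.177 0.154] yaw -9.6 gap 0.0489 F [ 0.2 -1.  -3.5]
(0.512, 0.179, 0.0553, -9.6) -> [-0.   -0.23  9.87] turn -0.0
top px [103 211] [137 221] ctr [492.2 170.3] [58.  14.3] 81.7 x 482.19888 498.7167 y 141.39215 199.46078
top px [119 189] [137 196] ctr [531.9 159.9] [31.8  8.4] 64.7 x 525.21075 537.0878 y 143.76826 175.0964
side px [219 277] [247 328] ctr [495.2 182.3] [35.  72.5] 15.9 x 478.5564 518.6259 y 150.18396 217.53699
```

Request:
servo_tool --moves "0 -0.1 4 0;0 -0.2 7 0;0 -0.2 8.5 0;0 -0.2 9 0;0 -0.2 9 0;0 -0.2 9 0"

```text
time: 27.85
tool_pos: [0.5145, 0.1814, 0.0673]
ee_rot: [[0.986, -0.166, 0.003], [-0.166, -0.986, 0.001], [0.002, -0.001, -1.0]]
contact_force: [0.1, 0.4, -2.8]
finger_gap: 0.0489
grasp_force: 64.0
```

```bash
python3 - <<'E'
from chk import *
rel((.512,.179,.0553,-9.6))
z=ctrl.state()['tool_pos'][2]+.0127+.045
blob('riser',z,{'top':(60,60,230,300)})
blob('foot',.068,{'top':(60,100,230,300)})
E
```

```text
t 27.9 pos [0.5145 0.1814 0.0673] yaw -9.6 gap 0.0489 F [ 0.1  0.4 -2.8]
(0.512, 0.179, 0.0553, -9.6) -> [-0.21  0.28  1.2 ] turn 0.0
top px [122 217] [149 225] ctr [494.3 172.4] [51.1 13.6] 80.5 x 483.9918 499.15564 y 146.82611 198.24779
top px [135 197] [152 203] ctr [531.2 160. ] [34.2  8.8] 77.1 x 526.2087 537.5578 y 143.05197 176.11299
top px [126 202] [160 231] ctr [510.8 175.9] [62.2 59. ] 80.6 x 477.40564 537.0477 y 142.71803 210.39232
```

Request:
servo_tool --moves "-0.2 0.25 0.5 0;-0.2 0.25 0.9 0;-0.2 0.25 1.1 0;-0.2 0.25 1.2 0;-0.2 0.25 1.3 0;-0.2 0.25 1.3 0"

```text
time: 28.55
tool_pos: [0.5106, 0.1784, 0.0553]
ee_rot: [[0.986, -0.166, -0.0], [-0.166, -0.986, -0.002], [-0.0, 0.002, -1.0]]
contact_force: [-7.2, -4.4, 16.5]
finger_gap: 0.0486
grasp_force: 66.8
```

Request:
servo_tool --moves "0 0 -0.2 0;0 0 -0.2 0;0 0 -0.2 0;0 0 -0.2 0;0 0 -4 0;0 0 -8 0;0 0 -11 0;0 0 -11 0;0 0 -11 0" --grip -1

```text
time: 29.45
tool_pos: [0.5111, 0.1788, 0.1632]
ee_rot: [[0.986, -0.166, 0.001], [-0.166, -0.986, -0.0], [0.001, -0.0, -1.0]]
contact_force: [-0.2, -0.4, -0.7]
finger_gap: 0.0856
grasp_force: 0.0
```

```bash
python3 - <<'E'
from chk import *
rel((.591,-.182,.13,-9.6))
E
```

```text
t 29.4 pos [0.5111 0.1788 0.1632] yaw -9.6 gap 0.0856 F [-0.2 -0.4 -0.7]
(0.591, -0.182, 0.13, -9.6) -> [13.86 34.25  3.32] turn 0.0
```

Request:
servo_tool --moves "13.9 34.3 0 0;13.9 34.3 0 0;13.9 34.3 0 0;13.9 34.3 0 0;13.9 34.3 0 0;13.9 34.3 0 0;13.9 34.3 0 0;13.9 34.3 0 0;13.9 34.3 3 0;13.9 34.3 3 0;13.9 34.3 3 0"

```text
time: 30.55
tool_pos: [0.59, -0.1814, 0.1313]
ee_rot: [[0.986, -0.165, -0.004], [-0.165, -0.986, 0.002], [-0.004, -0.001, -1.0]]
contact_force: [0.5, 0.4, -0.2]
finger_gap: 0.0853
grasp_force: 0.0
```

```bash
python3 - <<'E'
from chk import *
rel((.5913,-.1822,.03,-9.6))
blob('riser',.113,{'top':(60,100,230,300),'side':(120,200,330,400)})
blob('foot',.068,{'top':(60,100,230,300),'side':(120,200,330,400)})
blob('disc',.014,{'top':(290,120,345,200),'side':(210,170,290,205)})
E
```

```text
t 30.6 pos [ 0.59   -0.1814  0.1313] yaw -9.5 gap 0.0853 F [ 0.5  0.4 -0.2]
(0.5913, -0.1822, 0.03, -9.6) -> [ 0.19  0.07 10.13] turn 0.1
top px [120 197] [155 227] ctr [509.6 172. ] [61.8 50.2] 79.7 x 481.28052 539.1143 y 140.04892 206.23701
side px [209 305] [251 353] ctr [508.5 182.8] [58.  57.8] 80.6 x 478.19278 538.62854 y 150.01036 215.2886
top px [132 204] [146 222] ctr [513.6 185.4] [22.8 35.3] 81.0 x 495.21954 532.1465 y 171.76123 198.70712
top px [126 201] [160 231] ctr [511.  175.6] [61.7 59.5] 80.6 x 477.40564 538.9513 y 142.71803 210.26346
side px [207 329] [255 362] ctr [501.3 195.4] [79.  44.5] 35.3 x 478.81927 544.0873 y 155.02675 214.29988
side px [221 322] [239 339] ctr [518.2 169.4] [24.5 23.3] 80.5 x 505.87762 531.3812 y 156.66547 182.96936
top px [306 174] [317 194] ctr [ 592.7 -170.6] [23.4 45.2] 87.2 x 569.909 614.7588 y -183.12918 -159.06134
side px [254 182] [274 199] ctr [ 592.8 -178.3] [45.7 51.9] 20.1 x 568.68195 617.0291 y -204.98366 -152.50284
side px [223 177] [236 189] ctr [ 676.  -172.3] [30.1 38.1] 23.3 x 658.9987 692.6091 y -190.04367 -153.08504
```

Request:
servo_tool --moves "0.2 0 5 0;0.2 0 10 0;0.2 0 14 0;0.2 0 15.2 0;0.2 0 15.7 0;0.2 0 15.7 0;0.2 0 15.7 0"

```text
time: 31.55
tool_pos: [0.5952, -0.1831, -0.0216]
ee_rot: [[0.986, -0.166, 0.004], [-0.166, -0.986, -0.001], [0.004, 0.0, -1.0]]
contact_force: [0.5, 0.7, 0.3]
finger_gap: 0.0854
grasp_force: 0.0
```

```bash
python3 - <<'E'
from chk import *
rel((.592,-.182,-.027,-9.6))
E
```

```text
t 31.6 pos [ 0.5952 -0.1831 -0.0216] yaw -9.5 gap 0.0854 F [0.5 0.7 0.3]
(0.592, -0.182, -0.027, -9.6) -> [-0.33 -0.06  0.54] turn 0.1
```

Request:
servo_tool --moves "-0.1 0 0.2 0;-0.1 0 0.2 0;-0.1 0 0.2 0"

```text
time: 31.85
tool_pos: [0.5925, -0.1828, -0.0253]
ee_rot: [[0.986, -0.166, 0.001], [-0.166, -0.986, -0.0], [0.001, 0.0, -1.0]]
contact_force: [0.1, -0.3, 0.1]
finger_gap: 0.0854
grasp_force: 0.0
```

Request:
servo_tool --moves "0 0 0 0;0 0 0 0;0 0 0 0;0 0 0 0;0 0 0 0;0 0 0 0" --grip 1

```text
time: 32.45
tool_pos: [0.5926, -0.1827, -0.0254]
ee_rot: [[0.986, -0.166, 0.001], [-0.166, -0.986, -0.0], [0.001, 0.0, -1.0]]
contact_force: [-0.6, 0.3, 5.2]
finger_gap: 0.0453
grasp_force: 60.9
```

Request:
servo_tool --moves "0 0 -2 0;0 0 -5 0;0 0 -10 0;0 0 -15 0;0 0 -20 0;0 0 -22 0;0 0 -22 0"

```text
time: 33.15
tool_pos: [0.5942, -0.1829, 0.1976]
ee_rot: [[0.986, -0.166, 0.007], [-0.166, -0.986, -0.002], [0.007, 0.001, -1.0]]
contact_force: [0.6, -0.8, -1.9]
finger_gap: 0.0453
grasp_force: 61.8
```

```bash
python3 - <<'E'
from chk import *
rel((.511,.1785,.195,-9.6))
E
```

```text
t 33.1 pos [ 0.5942 -0.1829  0.1976] yaw -9.5 gap 0.0453 F [ 0.6 -0.8 -1.9]
(0.511, 0.1785, 0.195, -9.6) -> [-14.2  -34.26   0.13] turn 0.1
```

Request:
servo_tool --moves "-2 -4 0 0;-4 -9 0 0;-6 -14 0 0;-8 -19 0 0;-10 -24 0 0;-12 -29 0 0;-14 -33 0 0;-14.2 -34.3 0 0;-14.2 -34.3 0 0;-14.2 -34.3 5 0;-14.2 -34.3 8 0;-14.2 -34.3 8 0"

```text
time: 34.35
tool_pos: [0.5045, 0.1759, 0.108]
ee_rot: [[0.986, -0.166, -0.012], [-0.166, -0.986, -0.005], [-0.011, 0.007, -1.0]]
contact_force: [-0.4, -0.3, -2.2]
finger_gap: 0.0453
grasp_force: 62.0
```

Request:
servo_tool --moves "0 0 0 0;0 0 0 0"

```text
time: 34.55
tool_pos: [0.5102, 0.1794, 0.1152]
ee_rot: [[0.986, -0.166, 0.002], [-0.166, -0.986, 0.001], [0.002, -0.001, -1.0]]
contact_force: [0.0, -0.1, -0.7]
finger_gap: 0.0454
grasp_force: 62.0
```

```bash
python3 - <<'E'
from chk import *
rel((.511,.1785,.0876,-9.6))
E
```

```text
t 34.5 pos [0.5102 0.1794 0.1152] yaw -9.6 gap 0.0454 F [ 0.  -0.1 -0.7]
(0.511, 0.1785, 0.0876, -9.6) -> [0.09 0.08 2.76] turn 0.0
```

Request:
servo_tool --moves "0.1 0.1 1 0;0.1 0.1 2 0;0.1 0.1 2.4 0;0.1 0.1 2.4 0;0.1 0.1 2.7 0;0.1 0.1 2.9 0;0.1 0.1 2.9 0"

```text
time: 35.25
tool_pos: [0.5103, 0.1783, 0.0875]
ee_rot: [[0.986, -0.166, 0.001], [-0.166, -0.986, -0.001], [0.002, 0.001, -1.0]]
contact_force: [-4.9, -2.2, 15.3]
finger_gap: 0.045
grasp_force: 63.7
```

Request:
servo_tool --moves "0 0 -0.2 0;0 0 -0.2 0;0 0 -0.2 0;0 0 -0.2 0;0 0 -4 0;0 0 -8 0;0 0 -9 0;0 0 -9 0;0 0 -9 0" --grip -1

```text
time: 36.15
tool_pos: [0.5091, 0.1775, 0.1738]
ee_rot: [[0.986, -0.166, -0.002], [-0.166, -0.986, -0.001], [-0.001, 0.001, -1.0]]
contact_force: [-0.1, 0.3, 0.9]
finger_gap: 0.0855
grasp_force: 0.0
```

```bash
python3 - <<'E'
from chk import *
rel((.457,-.002,.12,32.4))
E
```

```text
t 36.1 pos [0.5091 0.1775 0.1738] yaw -9.6 gap 0.0855 F [-0.1  0.3  0.9]
(0.457, -0.002, 0.12, 32.4) -> [-2.15 18.56  5.41] turn -42.0
```

Request:
servo_tool --moves "-1 5 0 -8;-1.5 10 0 -16;-2.1 15 0 -24;-2.1 18.6 0 -32;-2.1 18.6 3 -40;-2.1 18.6 5 -42;-2.1 18.6 5 -42;-2.1 18.6 5 -42;-2.1 18.6 5 -42"

```text
time: 37.05
tool_pos: [0.4588, -0.0013, 0.1254]
ee_rot: [[0.844, 0.537, 0.001], [0.537, -0.844, 0.0], [0.001, 0.0, -1.0]]
contact_force: [-0.5, 0.1, -0.4]
finger_gap: 0.0851
grasp_force: 0.0
```

```bash
python3 - <<'E'
from chk import *
rel((.457,-.002,-.018,32.4))
blob('disc',.127,{'top':(60,100,200,300),'side':(120,200,330,400)})
blob('vblock',.034,{'top':(212,225,252,265),'side':(270,240,330,300)})
E
```

```text
t 37.0 pos [ 0.4588 -0.0013  0.1254] yaw 32.5 gap 0.0851 F [-0.5  0.1 -0.4]
(0.457, -0.002, -0.018, 32.4) -> [-0.2  -0.04 14.34] turn 0.1
top px [121 198] [141 223] ctr [510.8 181.5] [48.1 38. ] 3.4 x 487.1223 535.2678 y 161.40027 200.7818
side px [207 328] [256 363] ctr [497.4 199.6] [56.  54.9] 80.4 x 466.87753 528.08136 y 175.39302 231.36746
side px [215 307] [244 338] ctr [510.2 179.3] [43.4 49.2] 25.1 x 487.82022 533.4994 y 154.58891 202.85838
side px [216 235] [245 252] ctr [563.2  50.5] [51.4 30.8] 32.0 x 543.13666 592.53577 y 23.831976 67.83434
top px [237 236] [246 254] ctr [454.8 -21.7] [37.6 18.9] 13.1 x 435.1845 473.17233 y -33.00618 -13.600362
side px [270 240] [329 299] ctr [454.1   1.3] [108.3 130.3] 20.2 x 381.9602 527.48773 y -63.088356 80.31078
```

Request:
servo_tool --moves "-0.1 0 5 0;-0.1 0 10 0;-0.1 0 13 0;-0.1 0 14.3 0;-0.1 0 14.3 0;-0.1 0 14.3 0;-0.1 0 14.3 0"

```text
time: 37.95
tool_pos: [0.4591, -0.0023, -0.0164]
ee_rot: [[0.844, 0.537, 0.004], [0.537, -0.844, -0.0], [0.003, 0.002, -1.0]]
contact_force: [-1.2, -0.5, 0.3]
finger_gap: 0.0856
grasp_force: 0.0
```

Request:
servo_tool --moves "0 0 0 0;0 0 0 0;0 0 0 0;0 0 0 0;0 0 0 0;0 0 0 0" --grip 1

```text
time: 38.55
tool_pos: [0.4579, -0.0025, -0.0172]
ee_rot: [[0.844, 0.536, 0.001], [0.536, -0.844, -0.001], [0.001, 0.001, -1.0]]
contact_force: [-1.4, 0.1, 6.9]
finger_gap: 0.0429
grasp_force: 61.3
```

Request:
servo_tool --moves "0 0 -2 0;0 0 -5 0;0 0 -10 0;0 0 -15 0;0 0 -19 0;0 0 -19 0;0 0 -19 0"

```text
time: 39.25
tool_pos: [0.4572, -0.0028, 0.1722]
ee_rot: [[0.844, 0.536, 0.001], [0.536, -0.844, -0.001], [0.0, 0.001, -1.0]]
contact_force: [0.2, -0.1, -2.3]
finger_gap: 0.0425
grasp_force: 62.1
```

```bash
python3 - <<'E'
from chk import *
rel((.5103,.1783,.17,-9.6))
E
```

```text
t 39.2 pos [ 0.4572 -0.0028  0.1722] yaw 32.4 gap 0.0425 F [ 0.2 -0.1 -2.3]
(0.5103, 0.1783, 0.17, -9.6) -> [ 14.19 -12.43   0.21] turn 42.0
```

Request:
servo_tool --moves "2 -2 0 7;5 -5 0 15;8 -8 0 23;11 -10 0 31;13 -11.5 0 38;14.2 -12.4 0 42;14.2 -12.4 0 42;14.2 -12.4 0 42;14.2 -12.4 2 42;14.2 -12.4 4 42;14.2 -12.4 4 42;14.2 -12.4 4 42"

```text
time: 40.45
tool_pos: [0.5103, 0.177, 0.1316]
ee_rot: [[0.986, -0.167, -0.001], [-0.167, -0.986, -0.001], [-0.001, 0.001, -1.0]]
contact_force: [0.0, 0.4, -2.3]
finger_gap: 0.0429
grasp_force: 61.9
```

```bash
python3 - <<'E'
from chk import *
rel((.5105,.1783,.1098,-9.6))
E
```

```text
t 40.5 pos [0.5103 0.177  0.1316] yaw -9.6 gap 0.0429 F [ 0.   0.4 -2.3]
(0.5105, 0.1783, 0.1098, -9.6) -> [-0.   -0.14  2.18] turn 0.0
```

Request:
servo_tool --moves "0 -0.1 1 0;0 -0.1 1.6 0;0 -0.1 1.8 0;0 -0.1 2 0;0 -0.1 2.2 0;0 -0.1 2.3 0;0 -0.1 2.3 0"

```text
time: 41.15
tool_pos: [0.5111, 0.1795, 0.1098]
ee_rot: [[0.986, -0.166, 0.001], [-0.166, -0.986, -0.0], [0.001, 0.0, -1.0]]
contact_force: [-2.1, -0.8, 3.1]
finger_gap: 0.0429
grasp_force: 62.6
```

Request:
servo_tool --moves "0 0 -0.1 0;0 0 -0.1 0;0 0 -0.1 0;0 0 -0.1 0;0 0 -0.1 0;0 0 -3 0;0 0 -7 0;0 0 -10 0;0 0 -10 0;0 0 -10 0" --grip -1

```text
time: 42.15
tool_pos: [0.511, 0.1794, 0.2093]
ee_rot: [[0.986, -0.166, 0.001], [-0.166, -0.986, -0.0], [0.001, -0.0, -1.0]]
contact_force: [-0.2, 0.2, -0.4]
finger_gap: 0.0853
grasp_force: 0.0
```

Request:
servo_tool --moves "0 5 0 0;0 10 0 0;0 15 0 0;0 20 0 0;0 25 0 0;0 30 0 0;0 35 0 0;0 35 0 0;0 35 0 0"

```text
time: 43.05
tool_pos: [0.4515, -0.1666, 0.2074]
ee_rot: [[0.986, -0.169, -0.003], [-0.169, -0.986, 0.001], [-0.003, -0.001, -1.0]]
contact_force: [0.3, -0.2, -0.6]
finger_gap: 0.0855
grasp_force: 0.0
```

```bash
python3 - <<'E'
from chk import *
rel()
blob('vblock',.161,{'top':(105,185,165,235)})
blob('disc',.127,{'top':(60,100,200,300)})
blob('riser',.113,{'top':(60,100,230,300)})
blob('foot',.068,{'top':(60,100,230,300)})
blob('handle',.1,{'top':(110,130,190,262)})
t=cap('top');s=cap('side')
a=cv2.resize(t['color'][110:270,100:270],(425,400));b=cv2.resize(s['color'][200:400,110:310],(375,400))
cv2.imwrite('pics/fin.png',np.hstack([a,b])[:,:,::-1])
E
```

```text
t 43.0 pos [ 0.4515 -0.1666  0.2074] yaw -9.7 gap 0.0855 F [ 0.3 -0.2 -0.6]
top px [122 228] [138 234] ctr [469.1 169.1] [10.9 28.9] 1.1 x 463.3661 474.42303 y 154.55571 183.37784
top px [153 185] [164 202] ctr [539.2 121. ] [31.6 20.4] 1.2 x 523.576 555.1931 y 110.46308 131.06953
top px [111 185] [148 224] ctr [521.6 173.5] [54.8 76.2] 79.9 x 481.93857 554.5759 y 141.05775 205.4648
top px [126 201] [161 231] ctr [504. 157.] [57.5 56.2] 80.5 x 472.61963 530.0991 y 124.99976 189.34729
top px [142 201] [155 227] ctr [506.1 151.3] [19.9 50.3] 83.5 x 481.24167 532.009 y 140.04892 163.49725
top px [126 201] [160 231] ctr [511.  175.6] [61.7 59.5] 80.6 x 477.40564 538.9513 y 142.71803 210.26346
top px [145 145] [166 159] ctr [633.8 149.3] [46.4 23.2] 79.7 x 619.49115 647.73254 y 127.592224 170.80605
```

View pics/fin.png

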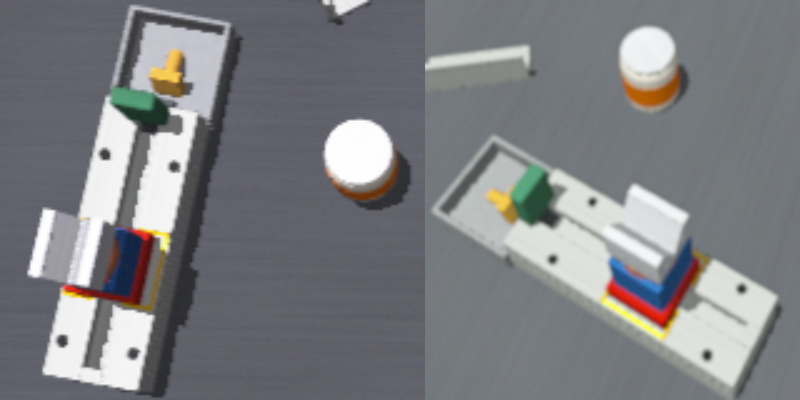

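The final picture shows the stack on the seat with the groove along the slot, the stub in the pan, the scraper at the end and the tin in place. Last comes a check of the V-block's centring.

```bash
python3 - <<'E'
from h import *
t=cap('top')
for q in((45,210),(28,275),(113,222),(100,287)): print(np.round(onz(t,q[0]/2.5+100,q[1]/2.5+110,.161)*1000))
s=cap('side')
for q in((208,190),(262,212),(180,232),(240,258)): print('s',np.round(onz(s,q[0]*200/375+110 if 0 else (q[0]+0)*.5333+110,q[1]*.5+200,.161)*1000))
E
```

```text
[537. 195. 161.]
[488. 205. 161.]
[529. 145. 161.]
[481. 152. 161.]
s [531. 157. 161.]
s [484. 159. 161.]
s [537. 195. 161.]
s [487. 197. 161.]
```

```bash
python3 -c "
from h import *
print(ctrl.sign_off())"
```

```text
the job is handed in; nothing more can be done
None
```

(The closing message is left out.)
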